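Set the gap of a film-casting blade to a gauge

ROBOT

A 6-joint arm with a two-finger parallel gripper is mounted at the origin on a cart in front of the work surface, level with it; the furniture and walls round the work are solid. World frame = base frame: x ahead of the robot, y to its left, z up, the work surface at z = 0. Lengths are in m, angles in degrees, forces in N, time in s.
With the tool pointing down it reaches from about 0.4 to 0.825 m from the base axis. Payload 7 kg.
Tool frame: the origin (TCP) lies on the centre line of the jaws, within the pads' length; the fingertips stand 8 mm ahead of it and the grasp point (between the pads) lies 11 mm behind it; z points along the fingers, y is the line along which they close (so a half turn about z gives the same grasp; the last joint's range is limited). The gripper opens to 88 mm and grips with 3 to 60 N. Pads are 19 mm wide; open, the fingers measure 130 mm over their backs; the gripper's body (78 mm by 193 mm) begins 47 mm behind the grasp point.
Start: joints at [-60.499, 20.546, 0.682, 0, -70.136, -16.507], TCP at [0.152, -0.658, 0.235] pointing down, gripper open.
Joint ranges: [-176.03, 176.03], [-82.01, 121.73], [-58.28, 71.71], [-173.87, 95.51], [-174.79, -0.11], [-173.66, 173.66]. Speed limits (degrees/s): [136.94, 136.94, 172.46, 180, 180, 180].

INTERFACE

Orientations are given as [roll, pitch, yaw] about the fixed x, y, z axes, in that order (R = Rz(yaw) Ry(pitch) Rx(roll)).
In Python, from plant import ctrl, vision gives the robot as it stands. The module is installed in compiled form; this text tells all that it offers.
- The arm moves only by the tool move_arm, never from a script. Its argument "moves" is one flat list of numbers, 7 for each row, row after row: the finger opening in cm, from 0 to 8.76, then the shift along the tool's x, y, z in cm, then the turn, a rotation vector about the tool's x, y, z in rad. A call has 1 to 8 rows; each row shifts and turns the commanded pose from where the row before left it, along the tool's axes as they then stand; what a row does not reach is not made up. A row lasts 1/10 s, in which the tool goes at most 50 mm and 8.59 degrees, less where a joint would pass 70% of its speed; a pose out of reach is approached as far as the arm can. A call with a gripper value outside its range is refused whole. The fingers move at their own pace and stop on an object; the grip force is fixed at half the most. Time passes only in rows, so rows that do not move let the fingers close. It gives the time, the measured TCP pose, the force, the opening and the grip force at its end, in the units of the state.
- ctrl.get_obs(): the state, without advancing time (a new reading comes with each control period).
- vision.snapshot(name): name is "scene" or "top" or "wrist"; returns (picture, depth): 384x512x3 uint8, red, green, blue; 384x512 float32, m along the optical axis (not along the pixel's ray), 0 where there is no reading.
- vision.camera_model(name): a dict with "vertical_fov" (degrees; the focal length in pixels is half the picture's height over the tangent of half this angle, whatever the lens; pixels are square), "cx", "cy" (the principal point, pixels), "cam_to_world" (4x4, takes a point from camera to world coordinates). Camera axes: x right, y down, z forward; pixel columns grow to the right and rows downward; lengths in m; the calibration is good to about 2 mm. A picture is of the moment at which its call begins: read the wrist's pose just before it. camera_model takes no time and is no camera call; for the wrist camera it gives the pose at the moment of the call.
- ctrl.close_job(): hands the job in; it is judged then, once.
The state is a dict: "clock": time; "joint_pos": joint angles; "qvel": joint speeds; "tau": joint torques, N m; "tool_pos": TCP position; "orientation": TCP orientation; "force": force on the tool from outside, world axes, zero at the start; "moment": the same for the moment, N m; "opening": finger opening in m; "gripper_force": force on a finger pad.
Only numpy, scipy, OpenCV 4.12 (cv2) and the standard library are available. Lean on these libraries where they do the work, as an engineer would, in place of code of your own. Each camera call takes 0.05 s, during which the arm holds its last target. There are 200 camera calls.

TASK

Set the casting gap of the film caster: slide the strip of the orange-handled setting gauge flat under its blade, then turn the knob on top (clockwise lowers the blade) until the gauge just drags - no longer loose, but still drawn along the bed by a light pull of some 2 to 6 N on its handle. Leave the gauge lying in the gap like that so that I can lock the screw, do not pinch it hard, and do not disturb the other things on the bench.

Things in the scene. Friction and masses are not known exactly. Their poses are not given: they have to be found in the camera images.
- caster: Film caster, fixed: dark bed, top 28 mm above the bench, with a grey strip along its middle, and an aluminium bridge across it (120 mm high, 100 mm clear between its posts) that carries blade and knob. Origin: on the bench under the knob's axis. Local x points from the front of the bed, under the blade, to the back. Bed from x = -72 to +100 mm, y within 76 mm; bridge within x = +-23 mm.
- knob_grip (a point): Point on the knob's vertical axis, at the height to grip it. Black knurled knob, diameter 40 mm, from 15 mm below this point to 12 mm above, red line on top. Takes about 0.06 N m and stays where it is left; may be turned in several grasps. Clockwise seen from above lowers holder and blade by 1 mm per radian, anticlockwise raises them; the knob itself stays at its height.
- gap_mouth (a point): Point on the bed's top at the middle of the blade's front face, where the gauge goes in from the front along the caster's x. The blade's edge is 84 mm long and 3.5 mm thick. At the start it stands 6.3 to 7.6 mm above the bed, so that the 5 mm gauge is loose by 1.3 to 2.6 mm.
- holder: Blue blade holder under the crosshead, raised and lowered by the knob. Origin: centre of its lower face, on the knob's axis. The steel blade is clamped in it, its edge 12 mm below that face, and gives a little under load. Once the blade touches the gauge, each further 0.1 rad of the knob adds about 1.2 N to its press on the gauge.
- gauge: Gauge, 60 g: bright steel strip 20 mm wide, 5.0 mm thick, with an orange grip 52 long, 18 wide, 21 mm high over all at one end. Origin: centre of the grip's underside, level with the strip's. The strip points along +x and ends 130 mm from the origin. Drawing it takes 0.55 to 0.85 of the blade's press, plus 0.2 N.
- gauge_tip (a point): The rounded end of the gauge's strip, at its underside. In place it has come out 20 to 85 mm, best 40 mm, behind the blade's edge, which lies in the plane of the knob's axis; the grip then overhangs the front edge of the bed.
- timer: White bench timer 66 x 68 x 19 mm, a bystander. Gauge and timer lie one on each side of the caster, either way round. Origin: centre of its underside.
- grease_jar: White jar with a blue lid, diameter 45 mm, height 36 mm, a bystander. Origin: centre of its underside.
- petri_dish: Flat clear dish, diameter 60 mm, height 13 mm, a bystander. Origin: centre of its underside.
- tag_roll: Roll of yellow tape 62 x 82 x 20 mm, a bystander. Origin: centre of its underside.

How it is judged:
By the outcome, as a careful person would: the job done as asked, in the order asked, and still so for the second after the job is handed in, with the robot touching nothing.
It also fails if it takes over 72 s, if anything falls off the work surface, if the arm or the gripper's body presses on something with over 40 N, if the wrist force passes 120 N, or if a joint passes its speed limit or range.

## Working session

There is one attempt and no reset: what is moved stays moved. The work goes in short steps, Python scripts to look and compute and a tool call to move; the robot and the scene stay as the last step left them, time stands still between calls to the robot, and variables do not carry over. Pictures are saved under pics/ and viewed, at most 10 in all, crops included, and the job is handed in when it is done.

Besides the shell and the picture viewer there is one more tool, called after "Emit:" in YAML: its name, and indented under it one key for each argument. move_arm: Moves the arm, as the interface text tells. Its arguments: {"type":"object","properties":{"moves":{"type":"array"}},"required":["moves"]}

```bash
mkdir -p pics; cat > h.py <<'E'
import numpy as np, cv2
from plant import ctrl, vision
def snap(n,save=None):
    m=vision.camera_model(n); p,d=vision.snapshot(n)
    if save: cv2.imwrite('pics/'+save,p[:,:,::-1])
    return p,d,m
def f(m): return 192/np.tan(np.radians(m['vertical_fov'])/2)
def ray(m,u,v):
    T=np.array(m['cam_to_world']); r=T[:3,:3]@np.array([(u-m['cx'])/f(m),(v-m['cy'])/f(m),1]); return T[:3,3],r
def onz(m,u,v,z):
    o,r=ray(m,u,v); return o+r*(z-o[2])/r[2]
def cloud(m,d):
    v,u=np.mgrid[:384,:512]; T=np.array(m['cam_to_world'])
    P=np.stack([(u-m['cx'])/f(m)*d,(v-m['cy'])/f(m)*d,d],-1)
    return P@T[:3,:3].T+T[:3,3]
def proj(m,p):
    T=np.array(m['cam_to_world']); c=T[:3,:3].T@(np.array(p)-T[:3,3]); return m['cx']+f(m)*c[0]/c[2], m['cy']+f(m)*c[1]/c[2]
E
python3 - <<'E'
from h import *
print(ctrl.get_obs())
for n in ('top','scene'):
    p,d,m=snap(n)
    print(n,m)
    np.savez(n+'0',p=p,d=d)
    cv2.imwrite(f'pics/{n}0.png',cv2.resize(p[:,:,::-1],(800,600)))
E
```

```text
{'clock': 0.0, 'joint_pos': array([-6.05009332e+01,  2.05900506e+01,  6.34717736e-01, -2.08404334e-02,
       -7.01343432e+01, -1.65076662e+01]), 'qvel': array([-0.00980626,  0.06752724,  0.03167887,  0.07977382, -0.04353244,
       -0.10079266]), 'tau': array([-2.16271983e-04, -5.82713413e+01,  2.93057799e+01,  6.99729100e+00,
        6.75010946e-03, -1.94868935e-04]), 'tool_pos': array([ 0.15163141, -0.65727398,  0.23364319]), 'orientation': array([ 1.79908453e+02, -6.69951013e-03, -1.67015691e+02]), 'force': array([ 0.57997825, -0.69639942, -0.15089525]), 'moment': array([ 0.0443085 ,  0.00817797, -0.03035451]), 'gripper_force': 0.0, 'opening': 0.08764341676670388}
top {'vertical_fov': 51.9747612989962, 'cx': 258.86400790663293, 'cy': 186.7408926158847, 'cam_to_world': array([[-0.01872205, -0.99748572,  0.06835004,  0.48903156],
       [-0.99981998,  0.0184674 , -0.0043557 ,  0.03140174],
       [ 0.0030825 , -0.06841928, -0.99765189,  1.39998585],
       [ 0.        ,  0.        ,  0.        ,  1.        ]])}
scene {'vertical_fov': 49.12134073898436, 'cx': 253.2170113161942, 'cy': 190.4916309831577, 'cam_to_world': array([[-0.87790402, -0.29982738,  0.37334713,  0.12369798],
       [-0.47881546,  0.55701798, -0.67857698,  0.88984795],
       [-0.00450511, -0.77448984, -0.63257031,  0.88975514],
       [ 0.        ,  0.        ,  0.        ,  1.        ]])}
```

View pics/top0.png

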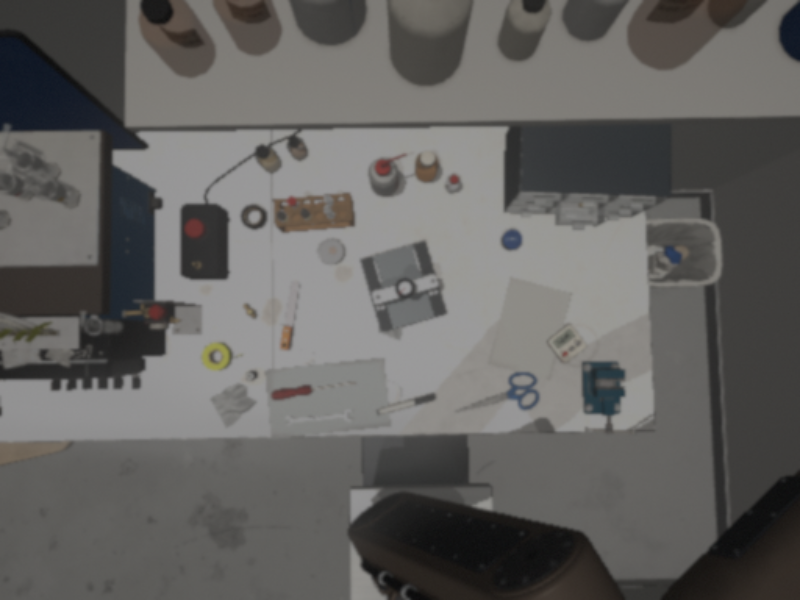

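View pics/scene0.png

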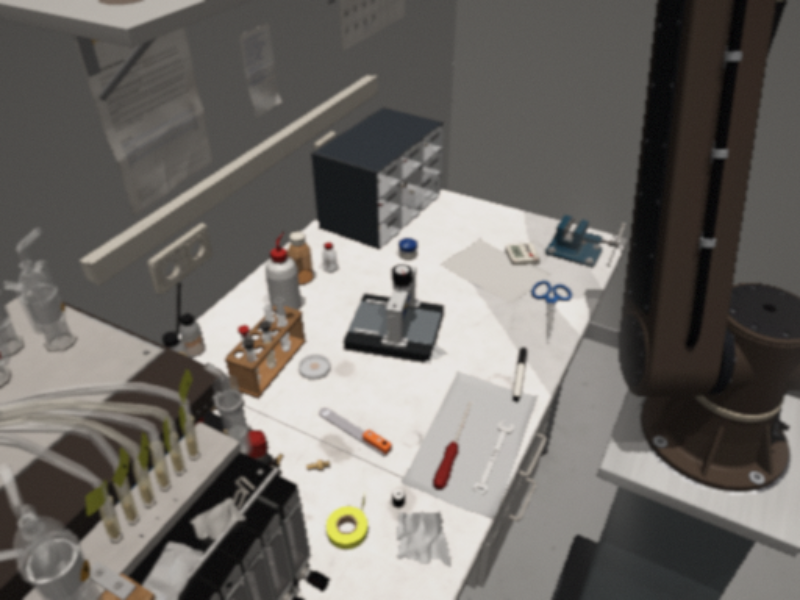

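Top view: the caster is at about (403,287), the gauge at (290,315) with its orange grip toward the robot, and the timer at (567,343). The scene view agrees. Next I'll make rough measurements.

```bash
python3 - <<'E'
from h import *
for n in ('top','scene'):
    z=np.load(n+'0.npz'); p,d=z['p'],z['d']; m=vision.camera_model(n); C=cloud(m,d)
    hsv=cv2.cvtColor(p,cv2.COLOR_RGB2HSV)
    X,Y,Z=C[...,0],C[...,1],C[...,2]
    roi=(abs(X-.52)<.2)&(abs(Y-.05)<.3)&(d>0)
    g=roi&(hsv[...,0]<14)&(hsv[...,1]>130)&(hsv[...,2]>90)&(Y>.15)
    nn,lab,st,ce=cv2.connectedComponentsWithStats(g.astype(np.uint8))
    for i in range(1,nn):
        if st[i,4]>8: 
            q=C[lab==i]; print(n,'orange',st[i,4],q.mean(0),onz(m,*ce[i],.018))
    q=roi&(Z>.10)&(Z<.2)&(abs(Y-.02)<.1)&(abs(X-.5)<.12)
    print('high',q.sum(),C[q].mean(0),np.percentile(Z[q],[5,50,95,99]))
    b=roi&(Z>.02)&(Z<.036)&(abs(Y-.02)<.13)&(hsv[...,2]<120)&(abs(X-.5)<.15)
    r=cv2.minAreaRect(C[b][:,:2].astype(np.float32)*1000); print('bed',b.sum(),r,cv2.boxPoints(r))
    k=q&(Z>.128)
    if k.sum(): print('knobtop',k.sum(),C[k].mean(0))
E
```

```text
high 408 [0.58334787 0.02719129 0.13224521] [0.11599265 0.12163911 0.16221751 0.1650986 ]
bed 1268 ((590.7472534179688, 28.332992553710938), (157.21595764160156, 151.52748107910156), 14.961368560791016) [[495.24432   81.23431 ]
 [534.36383  -65.15641 ]
 [686.2502   -24.568321]
 [647.1307   121.822395]]
knobtop 128 [0.58316745 0.02696434 0.15940946]
scene orange 116 [0.4858308  0.30039972 0.01918511] [0.48623027 0.29961797 0.018     ]
scene orange 173 [0.36457468 0.29171664 0.02242285] [0.36574079 0.28905311 0.018     ]
high 421 [0.57652672 0.04830877 0.13203108] [0.10613125 0.12214415 0.16056728 0.16181928]
bed 1115 ((591.7510986328125, 33.03605651855469), (160.97145080566406, 151.48333740234375), 15.817174911499023) [[493.6681    83.97198 ]
 [534.95764  -61.775642]
 [689.8341   -17.899864]
 [648.54456  127.847755]]
knobtop 175 [0.58039964 0.03476794 0.15252091]
```

```bash
cat >> h.py <<'E'
from scipy.spatial.transform import Rotation as R
def pose():
    o=ctrl.get_obs(); return np.array(o['tool_pos']),R.from_euler('xyz',o['orientation'],degrees=True),o
def plan(tgt,yaw,pos=None,rot=None):
    """total shift in tool axes (cm) if the turn is made after, and yaw turn about tool z (rad)"""
    p,r,o=pose()
    t=R.from_euler('xyz',[180,0,yaw],degrees=True)
    rv=(r.inv()*t).as_rotvec()
    print('at',p.round(4),np.round(o['orientation'],2),'j',np.round(o['joint_pos'],1),'t',o['clock'],'F',np.round(o['force'],2),'M',np.round(o['moment'],3),'op',o['opening'])
    print('shift cm, present axes',(r.inv().apply(np.array(tgt)-p)*100).round(2),' in target axes',(t.inv().apply(np.array(tgt)-p)*100).round(2),'rv',rv.round(3))
E
python3 - <<'E'
from h import *
p,r,o=pose(); m=vision.camera_model('wrist'); T=m['cam_to_world']
print('cam in tool',r.inv().apply(T[:3,3]-p).round(4),'axes in tool\n',(r.inv().as_matrix()@T[:3,:3]).round(3),m['vertical_fov'],m['cx'],m['cy'])
plan([.486,.30,.2],-8)
plan([.486,.30,.2],172)
z=np.load('scene0.npz'); p=z['p']; m=vision.camera_model('scene')
for u,v,zz in [(322,412,.005),(390,450,.02)]: print(onz(m,u*.64,v*.64,zz))
E
```

```text
cam in tool [ 0.0683 -0.     -0.1502] axes in tool
 [[ 0.    -0.967 -0.255]
 [ 1.     0.     0.   ]
 [-0.    -0.255  0.967]] 65.44990388166659 259.68945987353294 189.54401517151706
at [ 0.1517 -0.6573  0.2337] [ 1.7991e+02 -1.0000e-02 -1.6701e+02] j [-60.5  20.6   0.6  -0.  -70.1 -16.5] t 0.1 F [-0.14 -0.41  0.73] M [-0.026 -0.002  0.017] op 0.0876567136941199
shift cm, present axes [-54.1   85.76   3.49]  in target axes [ 19.78 -99.45   3.37] rv [ 1.000e-03  2.000e-03 -2.775e+00]
at [ 0.1517 -0.6573  0.2337] [ 1.7991e+02 -1.0000e-02 -1.6701e+02] j [-60.5  20.6   0.6  -0.  -70.1 -16.5] t 0.1 F [-0.14 -0.41  0.73] M [-0.026 -0.002  0.017] op 0.0876567136941199
shift cm, present axes [-54.1   85.76   3.49]  in target axes [-19.78  99.45   3.37] rv [ 0.001 -0.     0.366]
[0.60774316 0.28098243 0.005     ]
[0.45704139 0.30610174 0.02      ]
```

Emit:
move_arm:
  moves: [8.7, -4.5, 2, 0, 0, 0, 0, 8.7, -4.5, 2, 0, 0, 0, 0, 8.7, -4.5, 2, 0, 0, 0, 0, 8.7, -4.5, 2, 0, 0, 0, 0, 8.7, -4.5, 2, 0, 0, 0, 0, 8.7, -4.5, 2, 0, 0, 0, 0, 8.7, -4.5, 2, 0, 0, 0, 0, 8.7, -4.5, 2, 0, 0, 0, 0]

```text
clock: 0.9
tool_pos: [0.4678, -0.4192, 0.2344]
orientation: [180.0, -0.0, -167.0]
force: [1.8, -0.9, 0.4]
opening: 0.087
gripper_force: 0.0
```

Emit:
move_arm:
  moves: [8.7, -1.2, 4.6, 0, 0, 0, 0, 8.7, -1.2, 4.6, 0, 0, 0, 0, 8.7, -1.2, 4.6, 0, 0, 0, 0, 8.7, -1.2, 4.6, 0, 0, 0, 0, 8.7, -1.2, 4.6, 0, 0, 0, 0, 8.7, -1.2, 4.6, 0, 0, 0, 0, 8.7, -1.2, 4.6, 0, 0, 0, 0, 8.7, -1.2, 4.6, 0, 0, 0, 0]

```text
clock: 1.7
tool_pos: [0.4768, -0.0388, 0.2346]
orientation: [180.0, 0.0, -167.0]
force: [1.4, 0.1, -0.1]
opening: 0.0872
gripper_force: 0.0
```

```bash
python3 - <<'E'
from h import *
p,d,m=snap('wrist','w1.png'); np.savez('w1',p=p,d=d,**{k:m[k] for k in m})
C=cloud(m,d); X,Y,Z=C[...,0],C[...,1],C[...,2]
plan([.486,.30,.15],172)
hsv=cv2.cvtColor(p,cv2.COLOR_RGB2HSV)
k=(Z>.15)&(Z<.17)&(abs(X-.58)<.05)&(abs(Y-.03)<.05)
v,u=np.nonzero(k); (c,rad)=cv2.minEnclosingCircle(np.stack([u,v],1).astype(np.float32)); print('knob',k.sum(),np.median(Z[k]),onz(m,*c,np.median(Z[k])),rad)
b=(Z>.022)&(Z<.034)&(abs(Y-.02)<.13)&(X>.46)&(X<.56)&(d>0)
r=cv2.minAreaRect(C[b][:,:2].astype(np.float32)*1000); print(b.sum(),np.median(Z[b]),r,cv2.boxPoints(r))
E
```

```text
at [ 0.4775 -0.0338  0.2347] [ 1.7992e+02  9.0000e-02 -1.6687e+02] j [ 19.5   1.7 -23.2  -0.1 -65.  -96.3] t 1.75 F [-1.43  5.   -0.47] M [ 0.768  0.086 -0.052] op 0.0868484944962477
shift cm, present axes [-8.39 32.31  8.53]  in target axes [ 3.81 33.18  8.47] rv [0.002 0.001 0.369]
knob 0 nan [nan nan nan] 0.0
3479 0.027779984678380054 ((538.4041748046875, 14.514984130859375), (47.94043731689453, 151.44044494628906), 15.049070358276367) [[495.59558   81.41451 ]
 [534.9165   -64.8321  ]
 [581.21277  -52.384544]
 [541.89185   93.86207 ]]
  return _methods._mean(a, axis=axis, dtype=dtype,
  ret = ret.dtype.type(ret / rcount)
```

View pics/w1.png

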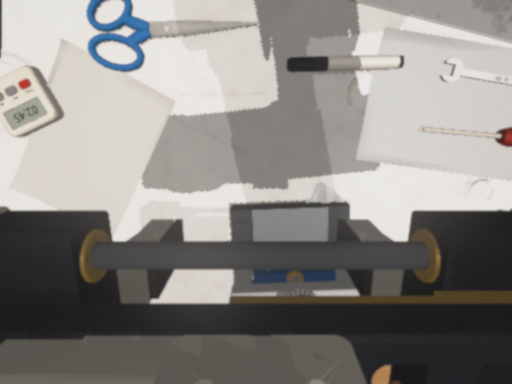

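Emit:
move_arm:
  moves: [8.7, -1.2, 4.6, 0, 0, 0, 0.05, 8.7, -1.2, 4.6, 0, 0, 0, 0.05, 8.7, -1.2, 4.6, 0, 0, 0, 0.05, 8.7, -1.2, 4.6, 0, 0, 0, 0.05, 8.7, 0, 4.6, 1.5, 0, 0, 0.05, 8.7, 0, 4.6, 1.5, 0, 0, 0.05, 8.7, 0, 4.6, 1.5, 0, 0, 0.06]

```text
clock: 2.45
tool_pos: [0.4996, 0.2878, 0.189]
orientation: [180.0, -0.0, 172.3]
force: [0.8, -0.2, 0.5]
opening: 0.0876
gripper_force: 0.0
```

The first wrist view shows the caster front at (290,240), clear of the gripper only on its robot side. The caster's yaw is about 15.05° and the knob axis about (0.585, 0.027). Now the gauge.

```bash
python3 - <<'E'
from h import *
p,d,m=snap('wrist','w2.png'); C=cloud(m,d); X,Y,Z=C[...,0],C[...,1],C[...,2]
hsv=cv2.cvtColor(p,cv2.COLOR_RGB2HSV)
g=(hsv[...,0]<16)&(hsv[...,1]>130)&(hsv[...,2]>90)&(Z<.03)&(Z>.008)&(abs(X-.48)<.06)&(abs(Y-.3)<.05)
print(g.sum(),np.percentile(Z[g],[5,50,95])); v,u=np.nonzero(g); print(u.min(),u.max(),v.min(),v.max())
r=cv2.minAreaRect(C[g&(Z>.017)][:,:2].astype(np.float32)*1000); print('grip',r)
s=(Z>.003)&(Z<.009)&(X>.48)&(X<.62)&(abs(Y-.285)<.03)
print('strip',s.sum()); 
if s.sum()>30:
    r=cv2.minAreaRect(C[s][:,:2].astype(np.float32)*1000); print(r,cv2.boxPoints(r))
plan([.48,.30,.011],172)
cv2.imwrite('pics/w2.png',p[:,:,::-1])
E
```

```text
543 [0.0199998  0.021363   0.02261412]
258 274 141 186
grip ((487.5365295410156, 296.23516845703125), (16.2860164642334, 49.48651885986328), 80.33744812011719)
strip 933
((532.7568359375, 289.0853576660156), (19.94915199279785, 101.224365234375), 81.00102233886719) [[481.20746 287.15015]
 [581.18585 271.31696]
 [584.3062  291.02057]
 [484.32782 306.85376]]
at [0.5    0.2928 0.1858] [-1.7995e+02 -8.0000e-02  1.7213e+02] j [  49.7   13.8  -15.6   -0.   -60.7 -147.5] t 2.5 F [ 1.51  5.15 -1.22] M [ 0.904 -0.55  -0.011] op 0.08665448724153933
shift cm, present axes [ 2.05  0.46 17.48]  in target axes [ 2.08  0.44 17.48] rv [-0.001 -0.001  0.002]
```

View pics/w2.png

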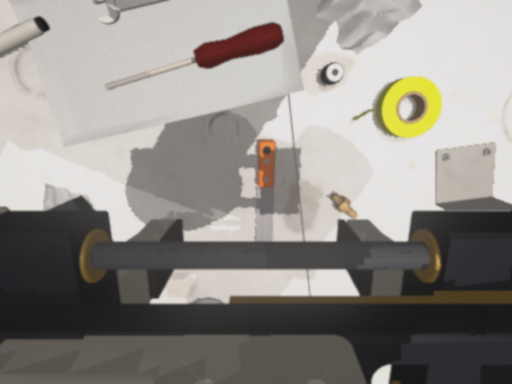

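The gauge is at (267,165), yaw −9.2°, with its grip centre at (0.4875, 0.296). A brass nozzle lies near it at (343,205), so I'll go in with the fingers partly closed.

Emit:
move_arm:
  moves: [4, 0.45, 0.04, 2, 0, 0, 0.024, 4, 0.45, 0.04, 2.5, 0, 0, 0, 4, 0.45, 0.04, 2.5, 0, 0, 0, 4, 0.45, 0.04, 2.5, 0, 0, 0, 4, 0.45, 0.04, 2.5, 0, 0, 0, 4, 0, 0, 2, 0, 0, 0, 4, 0, 0, 0, 0, 0, 0]

```text
clock: 3.2
tool_pos: [0.4766, 0.2897, 0.0467]
orientation: [-179.7, -0.2, 171.0]
force: [0.4, -0.2, 0.2]
opening: 0.0409
gripper_force: 0.0
```

```bash
python3 - <<'E'
from h import *
plan([.4776,.2978,.012],-189.2)
E
```

```text
at [0.4766 0.2897 0.0467] [-179.74   -0.19  170.97] j [  51.4   20.9  -26.9   -0.   -42.5 -150.4] t 3.2 F [ 0.37 -0.19  0.22] M [-0.09  -0.015  0.028] op 0.040868914014955904
shift cm, present axes [0.02 0.83 3.47]  in target axes [0.03 0.81 3.47] rv [-0.005 -0.003  0.003]
```

Emit:
move_arm:
  moves: [4, 0, 0.4, 1.2, 0, 0, 0, 4, 0, 0.4, 1.2, 0, 0, 0, 4, 0, 0, 1.05, 0, 0, 0, 4, 0, 0, 0, 0, 0, 0, 1.2, 0, 0, 0, 0, 0, 0, 1.2, 0, 0, 0, 0, 0, 0, 1.2, 0, 0, 0, 0, 0, 0, 1.2, 0, 0, 0, 0, 0, 0]

```text
clock: 4.0
tool_pos: [0.4797, 0.2994, 0.0156]
orientation: [180.0, 0.0, 171.0]
force: [-0.7, -0.2, 2.1]
opening: 0.0179
gripper_force: 29.9
```

```bash
python3 - <<'E'
from h import *
plan([.4776,.2978,.012],-189.2)
E
```

```text
at [0.4797 0.2994 0.0156] [1.7996e+02 3.0000e-02 1.7099e+02] j [  51.8   23.9  -27.7    0.   -38.4 -150.8] t 4.0 F [-0.73 -0.22  2.06] M [-0.092  0.044 -0.022] op 0.017946331834468247
shift cm, present axes [ 0.18 -0.2   0.36]  in target axes [ 0.18 -0.2   0.36] rv [0.001 0.    0.003]
```

Emit:
move_arm:
  moves: [1.2, 0, 0, -4.4, 0, 0, 0, 1.2, 0, 0, -4.4, 0, 0, -0.14, 1.2, 0, 0, -4.5, 0, 0, -0.14, 1.2, 0, 0, -4.5, 0, 0, -0.14]

```text
clock: 4.4
tool_pos: [0.4791, 0.2989, 0.1951]
orientation: [180.0, 0.0, -164.6]
force: [0.5, 1.2, -1.7]
opening: 0.0176
gripper_force: 29.9
```

Emit:
move_arm:
  moves: [1.2, 3, -3.63, 0, 0, 0, 0, 1.2, 3, -3.63, 0, 0, 0, 0, 1.2, 2.5, -3.63, 0, 0, 0, 0, 1.2, 2, -3.63, 0, 0, 0, 0, 1.2, 1.5, -3.63, 0, 0, 0, 0, 1.2, 1, -3.63, 0, 0, 0, 0, 1.2, 0.75, -3.63, 0, 0, 0, 0, 1.2, 0.5, -3.63, 0, 0, 0, 0]

```text
clock: 5.2
tool_pos: [0.4167, -0.0196, 0.1936]
orientation: [180.0, 0.1, -164.9]
force: [1.2, -0.4, -0.1]
opening: 0.0178
gripper_force: 29.9
```

Emit:
move_arm:
  moves: [1.2, 0, 0, 0, 0, 0, 0, 1.2, 0, 0, 0, 0, 0, 0]

```text
clock: 5.4
tool_pos: [0.4171, -0.019, 0.1932]
orientation: [180.0, 0.0, -165.1]
force: [-0.4, -0.8, -0.7]
opening: 0.0175
gripper_force: 29.9
```

```bash
python3 - <<'E'
from h import *
plan([.4173,-.018,.068],-165)
E
```

```text
at [ 0.4171 -0.019   0.1932] [ 1.7999e+02  2.0000e-02 -1.6509e+02] j [ 24.7  -2.7 -33.3  -0.  -59.3 -99.8] t 5.4 F [-0.43 -0.81 -0.67] M [ 0.066  0.024 -0.01 ] op 0.017547783028249636
shift cm, present axes [-0.04  0.09 12.52]  in target axes [-0.04  0.09 12.52] rv [ 0.     0.    -0.002]
```

Emit:
move_arm:
  moves: [1.2, -0.04, 0.09, 4, 0, 0, 0, 1.2, 0, 0, 4, 0, 0, 0, 1.2, 0, 0, 4, 0, 0, 0, 1.2, 0, 0, 1.7, 0, 0, 0, 1.2, 0, 0, 0, 0, 0, 0, 1.2, 0, 0, 0, 0, 0, 0]

```text
clock: 6.0
tool_pos: [0.4178, -0.0164, 0.0565]
orientation: [-180.0, -0.0, -164.9]
force: [0.4, -0.0, -0.5]
opening: 0.0174
gripper_force: 29.9
```

```bash
python3 - <<'E'
from h import *
plan([.4173,-.018,.055],-165)
p,d,m=snap('scene'); np.savez('s1',p=p,d=d)
u,v=proj(m,[.53,.015,.05]); u=int(u);v=int(v); print(u,v)
c=p[max(v-70,0):v+70,max(u-95,0):u+95]; cv2.imwrite('pics/s1.png',cv2.resize(c[:,:,::-1],(760,560),interpolation=cv2.INTER_CUBIC))
w,d,m=snap('wrist','w3.png')
# knob from scene depth
E
```

```text
at [ 0.4178 -0.0164  0.0565] [-1.7998e+02 -1.0000e-02 -1.6485e+02] j [ 25.1   8.5 -43.9   0.  -37.6 -99.9] t 6.0 F [ 0.38 -0.   -0.51] M [ 0.011  0.006 -0.02 ] op 0.017383012546153976
shift cm, present axes [ 0.09 -0.14  0.15]  in target axes [ 0.09 -0.14  0.15] rv [-0.    -0.     0.003]
274 204
```

View pics/s1.png

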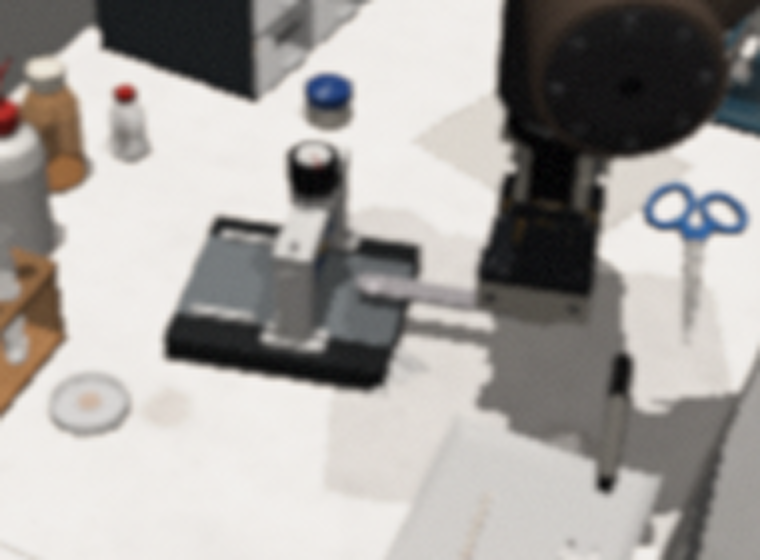

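Strip tip at crop (360,283), just in front of the blade, grey bed strip beneath, knob top at (315,155). I'll check the alignment numerically.

```bash
python3 - <<'E'
from h import *
m=vision.camera_model('scene'); z=np.load('s1.npz'); C=cloud(m,z['d'])
loc=lambda P:R.from_euler('z',-15.05,degrees=True).apply(np.array(P)-[.5848,.027,0])*1000
print('tip',loc(onz(m,179+90,134+70.75,.044)).round(1),'knob',loc(onz(m,179+78.7,134+38.5,.160)).round(1))
hsv=cv2.cvtColor(z['p'],cv2.COLOR_RGB2HSV)
L=R.from_euler('z',-15.05,degrees=True).apply((C-[.5848,.027,0]).reshape(-1,3)).reshape(384,512,3)
k=(L[...,2]>.154)&(L[...,2]<.17)&(abs(L[...,0])<.04)&(abs(L[...,1])<.04); print('knob top',k.sum(),(L[k].mean(0)*1000).round(1),np.percentile(L[k][:,2],[5,50,95]))
s=(L[...,2]>.036)&(L[...,2]<.055)&(L[...,0]>-.075)&(L[...,0]<-.03)&(abs(L[...,1])<.03); print('strip',s.sum(),np.median(L[s],0).round(4),np.percentile(L[s],[10,90],axis=0).round(4))
for x in (-70,-55,-45,-35):
  q=s&(abs(L[...,0]-x/1000)<.006); print(x,q.sum(),L[q].mean(0).round(4) if q.any() else '')
E
```

```text
tip [-37.8   3.1  44. ] knob [ -1.9   2.1 160. ]
knob top 101 [ -1.2   4.1 158.8] [0.15505554 0.15924747 0.16202068]
strip 68 [-0.0558  0.0019  0.0454] [[-0.0706 -0.0066  0.042 ]
 [-0.0396  0.0099  0.047 ]]
-70 19 [-0.0694  0.0025  0.045 ]
-55 21 [-0.0555  0.0021  0.0451]
-45 19 [-0.0449  0.0024  0.0451]
-35 8 [-0.0373  0.0007  0.0439]
```

Emit:
move_arm:
  moves: [1.2, 0, -0.1, 0.5, 0, 0, 0, 1.2, 0, 0, 0.5, 0, 0, 0, 1.2, 0, 0, 0, 0, 0, 0, 1.2, 0, 0, 0, 0, 0, 0]

```text
clock: 6.5
tool_pos: [0.4176, -0.0182, 0.0461]
orientation: [-180.0, -0.0, -164.9]
force: [-0.1, -0.2, -1.0]
opening: 0.0176
gripper_force: 29.9
```

Emit:
move_arm:
  moves: [1.2, 0, 0, 0.1, 0, 0, 0, 1.2, 0, 0, 0, 0, 0, 0]

```text
clock: 6.7
tool_pos: [0.4177, -0.0182, 0.0451]
orientation: [180.0, 0.0, -164.9]
force: [-0.2, 0.8, -0.6]
opening: 0.0178
gripper_force: 29.9
```

Emit:
move_arm:
  moves: [1.2, 0, 0, 0.1, 0, 0, 0, 1.2, 0, 0, 0, 0, 0, 0]

```text
clock: 6.9
tool_pos: [0.4177, -0.0182, 0.044]
orientation: [180.0, -0.0, -164.9]
force: [-0.6, 0.2, -0.6]
opening: 0.0175
gripper_force: 29.9
```

Emit:
move_arm:
  moves: [1.2, 0, 0, 0.05, 0, 0, 0, 1.2, 0, 0, 0, 0, 0, 0]

```text
clock: 7.1
tool_pos: [0.4178, -0.0181, 0.0436]
orientation: [180.0, 0.0, -164.9]
force: [0.5, -0.7, -0.5]
opening: 0.0177
gripper_force: 29.9
```

Emit:
move_arm:
  moves: [1.2, 0, 0, 0.05, 0, 0, 0, 1.2, 0, 0, 0, 0, 0, 0]

```text
clock: 7.3
tool_pos: [0.4178, -0.0181, 0.0431]
orientation: [-180.0, 0.0, -164.9]
force: [-0.1, 0.1, 0.4]
opening: 0.0178
gripper_force: 29.9
```

Emit:
move_arm:
  moves: [1.2, 0, 0, 0.05, 0, 0, 0, 1.2, 0, 0, 0, 0, 0, 0]

```text
clock: 7.5
tool_pos: [0.4178, -0.0181, 0.0426]
orientation: [180.0, 0.0, -164.9]
force: [-1.1, -0.3, 2.0]
opening: 0.0178
gripper_force: 29.9
```

```bash
python3 - <<'E'
from h import *
plan([.4173,-.018,.042],-165)
p,d,m=snap('scene'); C=cloud(m,d)
L=R.from_euler('z',-15.05,degrees=True).apply((C-[.5848,.027,0]).reshape(-1,3)).reshape(384,512,3)
s=(L[...,2]>.030)&(L[...,2]<.055)&(L[...,0]>-.075)&(L[...,0]<-.03)&(abs(L[...,1]-.002)<.008)
for x in (-70,-55,-45,-37):
  q=s&(abs(L[...,0]-x/1000)<.006); print(x,q.sum(),L[q].mean(0).round(4))
E
```

```text
at [ 0.4178 -0.0181  0.0426] [ 1.8000e+02  1.0000e-02 -1.6494e+02] j [ 24.8  10.  -44.8   0.  -35.2 -99.8] t 7.5 F [-1.07 -0.33  2.01] M [-0.052  0.095  0.018] op 0.01776538714989171
shift cm, present axes [0.04 0.02 0.06]  in target axes [0.04 0.02 0.06] rv [0.    0.    0.001]
-70 14 [-0.0695 -0.0002  0.0329]
-55 13 [-0.0546  0.0015  0.0334]
-45 13 [-0.0452  0.0005  0.0325]
-37 7 [-0.0391 -0.0005  0.032 ]
```

Emit:
move_arm:
  moves: [1.2, 0, 0, -0.03, 0, 0, 0, 1.2, -0.8, 0, 0, 0, 0, 0, 1.2, -0.8, 0, 0, 0, 0, 0, 1.2, -0.8, 0, 0, 0, 0, 0, 1.2, -0.8, 0, 0, 0, 0, 0, 1.2, -0.6, 0, 0, 0, 0, 0, 1.2, 0, 0, 0, 0, 0, 0]

```text
clock: 8.25
tool_pos: [0.4559, -0.0078, 0.0429]
orientation: [-180.0, 0.1, -164.9]
force: [0.6, 0.1, 2.1]
opening: 0.0178
gripper_force: 29.9
```

Emit:
move_arm:
  moves: [1.2, -0.9, 0, 0, 0, 0, 0, 1.2, -0.9, 0, 0, 0, 0, 0, 1.2, -0.9, 0, 0, 0, 0, 0, 1.2, -0.9, 0, 0, 0, 0, 0, 1.2, -0.6, 0, 0, 0, 0, 0, 1.2, 0, 0, 0, 0, 0, 0, 1.2, 0, 0, 0, 0, 0, 0]

```text
clock: 8.95
tool_pos: [0.4966, 0.003, 0.0433]
orientation: [-180.0, 0.1, -164.9]
force: [0.9, -1.3, 4.9]
opening: 0.0176
gripper_force: 30.0
```

```bash
python3 - <<'E'
from h import *
plan([.4943,.0026,.0425],-165)
p,d,m=snap('scene'); 
np.savez('s2',p=p,d=d)
c=p[140:230,210:330]; cv2.imwrite('pics/s2.png',cv2.resize(c[:,:,::-1],(760,570),interpolation=cv2.INTER_CUBIC))
E
```

```text
at [0.4966 0.003  0.0433] [-1.7998e+02  1.0000e-01 -1.6491e+02] j [ 23.1  16.3 -35.2   0.  -38.4 -98. ] t 8.95 F [ 0.87 -1.26  4.94] M [-0.446 -0.31  -0.078] op 0.017575822904240406
shift cm, present axes [0.24 0.02 0.08]  in target axes [0.24 0.02 0.08] rv [-0.     0.002  0.001]
```

View pics/s2.png

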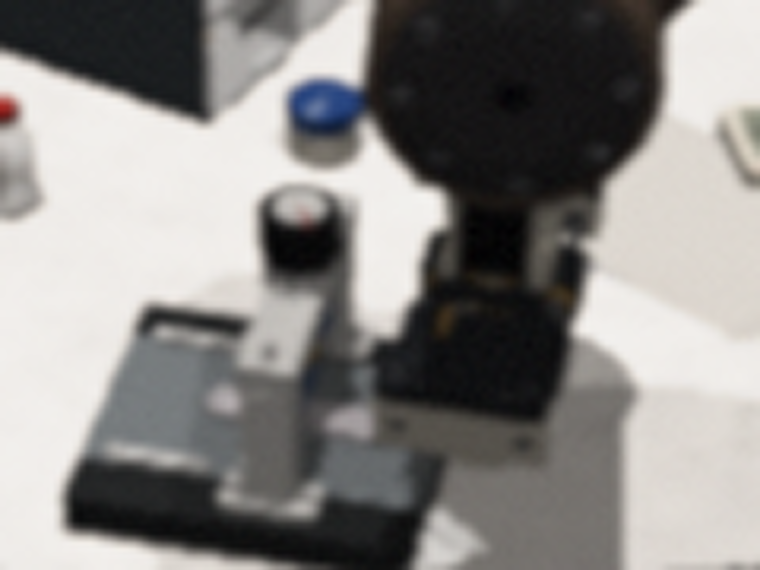

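Emit:
move_arm:
  moves: [1.2, 0, 0, -0.05, 0, 0, 0, 3.5, 0, 0, 0, 0, 0, 0, 3.5, 0, 0, 0, 0, 0, 0, 3.5, 0, 0, 0, 0, 0, 0, 6.5, 0, 0, -4.5, 0, 0, 0, 6.5, 0, 0, -4.7, 0, 0, 0, 6.5, 0, 0, -4.6, 0, 0, 0, 6.5, 0, 0, 0, 0, 0, 0]

```text
clock: 9.8
tool_pos: [0.4983, 0.0034, 0.1877]
orientation: [-180.0, 0.6, -164.9]
force: [0.7, 0.2, -0.6]
opening: 0.0612
gripper_force: 0.0
```

```bash
python3 - <<'E'
from h import *
plan([.5842,.027,.138],-165)
p,d,m=snap('scene'); np.savez('s3',p=p,d=d)
L=R.from_euler('z',-15.05,degrees=True).apply((cloud(m,d)-[.5848,.027,0]).reshape(-1,3)).reshape(384,512,3)
hsv=cv2.cvtColor(p,cv2.COLOR_RGB2HSV)
g=(hsv[...,0]<16)&(hsv[...,1]>130)&(hsv[...,2]>90)&(abs(L[...,0]+.085)<.06)&(abs(L[...,1])<.05)&(L[...,2]>.03)
print('grip',g.sum(),L[g].mean(0).round(4),np.percentile(L[g],[5,95],axis=0).round(4))
s=(abs(L[...,0]-.04)<.02)&(abs(L[...,1]-.002)<.015)&(L[...,2]>.0305)&(L[...,2]<.04); print('tip',s.sum(),L[s].max(0) if s.any() else '')
E
```

```text
at [0.4983 0.0034 0.1877] [-179.98    0.6  -164.88] j [ 23.1   5.6 -25.6   0.1 -58.2 -98. ] t 9.8 F [ 0.74  0.18 -0.57] M [-0.012 -0.111  0.072] op 0.06124642441819132
shift cm, present axes [-8.85  0.04  5.07]  in target axes [-8.9   0.06  4.97] rv [-0.     0.011  0.002]
grip 70 [-0.082   0.0048  0.0466] [[-0.1051 -0.0015  0.0397]
 [-0.0622  0.01    0.0508]]
tip 23 [0.05355887 0.01562942 0.0362267 ]
```

Emit:
move_arm:
  moves: [6.5, -3, 0.02, 0, 0, 0, 0, 6.5, -3, 0.02, 0, 0, 0, 0, 6.5, -2.9, 0.02, 0, 0, 0, 0, 6.5, 0, 0, 0, 0, 0, -0.145, 6.5, 0, 0, 0, 0, 0, -0.145, 6.5, 0, 0, 0, 0, 0, -0.145, 6.5, 0, 0, 0, 0, 0, -0.145, 6.5, 0, 0, 0, 0, 0, -0.145]

```text
clock: 10.65
tool_pos: [0.58, 0.0262, 0.1798]
orientation: [179.9, -0.1, -123.1]
force: [0.1, 1.0, 0.3]
opening: 0.0649
gripper_force: 0.0
```

Emit:
move_arm:
  moves: [6.5, 0, 0, 0, 0, 0, -0.145, 6.5, 0, 0, 0, 0, 0, 0]

```text
clock: 10.85
tool_pos: [0.58, 0.0262, 0.18]
orientation: [179.9, -0.1, -115.0]
force: [0.6, -0.3, -0.5]
opening: 0.0643
gripper_force: 0.0
```

```bash
python3 - <<'E'
from h import *
plan([.5842,.027,.138],-115)
p,d,m=snap('wrist','w4.png')
L=cloud(m,d); k=(L[...,2]>.15)&(L[...,2]<.17)&(d>0)&(np.hypot(L[...,0]-.5842,L[...,1]-.027)<.04)
print(k.sum(), L[k].mean(0) if k.any() else '', L[k].min(0), L[k].max(0))
E
```

```text
at [0.58   0.0262 0.18  ] [ 1.7990e+02 -8.0000e-02 -1.1497e+02] j [ 21.9  14.2 -15.8  -0.  -60.1 -46.8] t 10.85 F [ 0.63 -0.27 -0.5 ] M [ 0.059  0.089 -0.013] op 0.06429846047471181
shift cm, present axes [-0.25 -0.35  4.2 ]  in target axes [-0.25 -0.35  4.2 ] rv [ 0.002 -0.001  0.   ]
2361 [0.58218284 0.02140536 0.15930068] [0.56499977 0.00728172 0.15008726] [0.60476301 0.04089967 0.16223347]
```

View pics/w4.png

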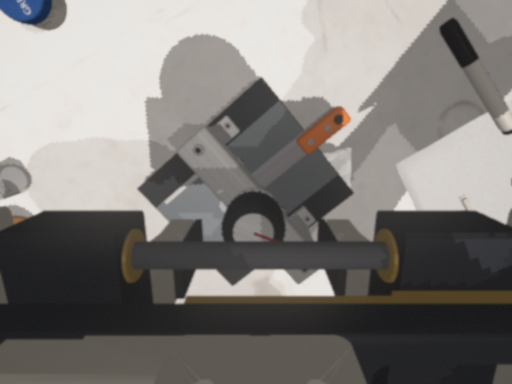

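Knob in the wrist view: outer edge from u=222 to 286, top at v≈191, so centre near (254,223). Gauge grip at (324,130), lying in the gap.

```bash
python3 - <<'E'
from h import *
m=vision.camera_model('wrist')
c=onz(m,254,223,.158); print(c, onz(m,222,223,.158),onz(m,286,223,.158),onz(m,254,191,.158))
plan([c[0],c[1],.138],-115)
E
```

```text
[0.58243842 0.02336203 0.158     ] [0.60022279 0.01496248 0.158     ] [0.56464999 0.03176351 0.158     ] [0.57366196 0.00499112 0.158     ]
at [0.5801 0.0262 0.1802] [ 1.7991e+02 -7.0000e-02 -1.1528e+02] j [ 21.9  14.2 -15.8  -0.  -60.1 -47.1] t 10.9 F [-0.12 -0.24 -0.39] M [-0.013  0.052  0.   ] op 0.06493502792169743
shift cm, present axes [ 0.16 -0.34  4.22]  in target axes [ 0.16 -0.33  4.22] rv [ 0.002 -0.001 -0.005]
```

Emit:
move_arm:
  moves: [6.5, 0, -0.17, 1, 0, 0, 0, 6.5, 0, -0.17, 1.1, 0, 0, 0, 6.5, 0, 0, 1.1, 0, 0, 0, 6.5, 0, 0, 1, 0, 0, 0, 3.2, 0, 0, 0, 0, 0, 0, 3.2, 0, 0, 0, 0, 0, 0, 3.2, 0, 0, 0, 0, 0, 0, 3.2, 0, 0, 0, 0, 0, 0]

```text
clock: 11.7
tool_pos: [0.5841, 0.025, 0.1399]
orientation: [-180.0, 0.0, -115.1]
force: [-2.0, 1.0, 0.3]
opening: 0.0384
gripper_force: 19.3
```

Emit:
move_arm:
  moves: [3.2, 0, 0, 0, 0, 0, 0.1, 3.2, 0, 0, 0, 0, 0, 0.145, 3.2, 0, 0, 0, 0, 0, 0.145, 3.2, 0, 0, 0, 0, 0, 0.145, 3.2, 0, 0, 0, 0, 0, 0.145, 3.2, 0, 0, 0, 0, 0, 0.145, 3.2, 0, 0, 0, 0, 0, 0.145, 3.2, 0, 0, 0, 0, 0, 0.145]

```text
clock: 12.5
tool_pos: [0.5826, 0.0275, 0.1399]
orientation: [179.8, -0.0, -179.3]
force: [-10.2, 15.7, 6.8]
opening: 0.0383
gripper_force: 30.0
```

```bash
python3 - <<'E'
from h import *
plan([.5842,.027,.138],-165)
E
```

```text
at [0.5826 0.0275 0.1399] [ 1.7979e+02 -5.0000e-02 -1.7931e+02] j [  21.8   16.5  -18.3   -0.3  -55.1 -110.9] t 12.5 F [-10.25  15.68   6.77] M [5.684 3.662 0.101] op 0.03825470903094602
shift cm, present axes [-0.16 -0.05  0.19]  in target axes [-0.15 -0.09  0.19] rv [ 0.004 -0.    -0.25 ]
```

Emit:
move_arm:
  moves: [3.2, 0.1, 0.15, 0, 0, 0, 0, 3.2, 0, 0, 0, 0, 0, 0.145, 3.2, 0, 0, 0, 0, 0, 0.145, 3.2, 0, 0, 0, 0, 0, 0.145, 3.2, 0, 0, 0, 0, 0, 0.145, 3.2, 0, 0, 0, 0, 0, 0.05, 3.2, 0, 0, 0, 0, 0, 0]

```text
clock: 13.2
tool_pos: [0.5831, 0.0293, 0.1399]
orientation: [179.8, -0.1, 144.9]
force: [-3.9, 13.7, 2.0]
opening: 0.0383
gripper_force: 30.0
```

```bash
python3 - <<'E'
from h import *
plan([.5842,.027,.138],-165)
E
```

```text
at [0.5831 0.0293 0.1399] [ 1.7976e+02 -5.0000e-02  1.4485e+02] j [  21.9   16.5  -18.4   -0.2  -54.9 -147. ] t 13.2 F [-3.95 13.66  2.01] M [ 4.861  1.426 -0.058] op 0.03833979156765625
shift cm, present axes [-0.22 -0.12  0.19]  in target axes [-0.05 -0.25  0.19] rv [ 0.004  0.001 -0.875]
```

Emit:
move_arm:
  moves: [6.5, 0, 0, 0, 0, 0, 0, 6.5, 0, 0, 0, 0, 0, 0, 6.5, 0, 0, -4.2, 0, 0, -0.05, 6.5, 0, 0, 0, 0, 0, -0.145, 6.5, 0, 0, 0, 0, 0, -0.145, 6.5, 0, 0, 0, 0, 0, -0.145, 6.5, 0, 0, 0, 0, 0, -0.145, 6.5, 0, 0, 0, 0, 0, -0.145]

```text
clock: 14.0
tool_pos: [0.5829, 0.0259, 0.1817]
orientation: [-180.0, 0.0, -170.3]
force: [0.3, -0.4, 0.7]
opening: 0.0651
gripper_force: 0.0
```

Emit:
move_arm:
  moves: [4, 3, 0, 0, 0, 0, -0.1, 4, 3, 0, 0, 0, 0, 0, 4, 3, 0, 0, 0, 0, 0, 4, 0, 0, 0, 0, 0, 0]

```text
clock: 14.4
tool_pos: [0.4922, 0.0046, 0.1818]
orientation: [180.0, -0.0, -165.0]
force: [0.7, -0.2, 0.3]
opening: 0.0415
gripper_force: 0.0
```

```bash
python3 - <<'E'
from h import *
plan([.4966,.003,.0433],-165)
p,d,m=snap('scene')
L=R.from_euler('z',-15.05,degrees=True).apply((cloud(m,d)-[.5848,.027,0]).reshape(-1,3)).reshape(384,512,3)
hsv=cv2.cvtColor(p,cv2.COLOR_RGB2HSV)
g=(hsv[...,0]<16)&(hsv[...,1]>130)&(hsv[...,2]>90)&(abs(L[...,0]+.085)<.06)&(abs(L[...,1])<.05)&(L[...,2]>.03)
print('grip',g.sum(),L[g].mean(0).round(4),np.percentile(L[g],[5,95],axis=0).round(4))
E
```

```text
at [0.4922 0.0046 0.1818] [ 1.7998e+02 -2.0000e-02 -1.6498e+02] j [ 23.5   5.7 -26.2  -0.  -58.  -98.4] t 14.4 F [ 0.66 -0.24  0.34] M [ 0.046 -0.108  0.023] op 0.04150096911721789
shift cm, present axes [-0.38 -0.28 13.85]  in target axes [-0.38 -0.27 13.85] rv [ 0. -0.  0.]
grip 78 [-0.0812  0.005   0.0467] [[-0.1039 -0.0043  0.0394]
 [-0.061   0.0099  0.0514]]
```

Emit:
move_arm:
  moves: [4, -0.2, -0.14, 3.4, 0, 0, 0, 4, -0.18, -0.14, 3.5, 0, 0, 0, 4, 0, 0, 3.5, 0, 0, 0, 4, 0, 0, 2.5, 0, 0, 0, 4, 0, 0, 0.85, 0, 0, 0, 4, 0, 0, 0, 0, 0, 0]

```text
clock: 15.05
tool_pos: [0.4997, 0.004, 0.043]
orientation: [-180.0, -0.1, -164.9]
force: [-0.0, 0.0, 0.9]
opening: 0.0397
gripper_force: 0.0
```

Emit:
move_arm:
  moves: [1.2, 0, 0, 0, 0, 0, 0, 1.2, 0, 0, 0, 0, 0, 0, 1.2, 0, 0, 0, 0, 0, 0, 1.2, 0, 0, 0, 0, 0, 0]

```text
clock: 15.45
tool_pos: [0.5003, 0.0045, 0.0449]
orientation: [180.0, 0.1, -164.9]
force: [-1.1, 0.8, 4.8]
opening: 0.0177
gripper_force: 30.0
```

```bash
cat >> h.py <<'E'
def favg(n=8):
    F=[];
    for i in range(n):
        p,r,o=pose(); F.append(np.r_[r.inv().apply(o['force']),r.inv().apply(o['moment'])]); vision.snapshot('top') if i<n-1 else 0
    F=np.array(F); print('F tool',F.mean(0).round(2),'sd',F.std(0).round(2),'at',p.round(4),np.round(o['orientation'],2),'grip',o['gripper_force'],o['opening'],'t',o['clock'])
E
python3 -c "
from h import *
favg()"
```

```text
F tool [ 1.28  0.97 -6.77 -0.36  0.44 -0.02] sd [0.42 0.44 0.99 0.07 0.07 0.02] at [0.5003 0.0045 0.0449] [-1.8000e+02  1.0000e-01 -1.6492e+02] grip 29.983157515525818 0.017539914590571654 t 15.8
```

Emit:
move_arm:
  moves: [1.2, 0.1, 0, 0, 0, 0, 0, 1.2, 0.1, 0, 0, 0, 0, 0, 1.2, 0.1, 0, 0, 0, 0, 0, 1.2, 0.1, 0, 0, 0, 0, 0]

```text
clock: 16.2
tool_pos: [0.4977, 0.0038, 0.0448]
orientation: [180.0, 0.2, -164.9]
force: [4.3, 1.2, 5.9]
opening: 0.0176
gripper_force: 30.0
```

```bash
python3 -c "
from h import *
favg()"
```

```text
F tool [-3.86  0.03 -6.32 -0.07 -1.41 -0.01] sd [0.37 0.34 0.51 0.05 0.1  0.03] at [0.4976 0.0038 0.0448] [ 180.     0.2 -164.9] grip 29.982343018054962 0.017563996890519896 t 16.55
```

Emit:
move_arm:
  moves: [1.2, 0, 0, -0.1, 0, 0, 0, 1.2, 0, 0, -0.08, 0, 0, 0, 1.2, 0, 0, 0, 0, 0, 0]

```text
clock: 16.85
tool_pos: [0.4948, 0.0029, 0.0452]
orientation: [180.0, -0.1, -165.0]
force: [-0.6, 0.5, 0.1]
opening: 0.0177
gripper_force: 30.0
```

```bash
python3 -c "
from h import *
favg()"
```

```text
F tool [ 0.9   0.48  0.45 -0.04  0.27 -0.  ] sd [0.38 0.6  0.36 0.03 0.1  0.03] at [0.4953 0.003  0.0454] [-1.8000e+02 -6.0000e-02 -1.6495e+02] grip 29.9811851978302 0.017778803183274006 t 17.2
```

Emit:
move_arm:
  moves: [1.2, 0.1, 0, 0, 0, 0, 0, 1.2, 0.1, 0, 0, 0, 0, 0, 1.2, 0.1, 0, 0, 0, 0, 0, 1.2, 0.1, 0, 0, 0, 0, 0]

```text
clock: 17.6
tool_pos: [0.4921, 0.0022, 0.0457]
orientation: [180.0, 0.0, -164.9]
force: [1.5, 0.2, -0.8]
opening: 0.0176
gripper_force: 30.0
```

```bash
python3 -c "
from h import *
favg()"
```

```text
F tool [-0.82 -0.04  1.51 -0.06 -0.27 -0.01] sd [0.51 0.43 0.56 0.03 0.07 0.04] at [0.4919 0.0021 0.0456] [ 1.8000e+02 -1.0000e-02 -1.6494e+02] grip 29.981389045715332 0.017468627310070338 t 17.95
```

Emit:
move_arm:
  moves: [1.2, -0.1, 0, 0.03, 0, 0, 0, 1.2, -0.1, 0, 0, 0, 0, 0, 1.2, -0.1, 0, 0, 0, 0, 0, 1.2, -0.1, 0, 0, 0, 0, 0]

```text
clock: 18.35
tool_pos: [0.4957, 0.0031, 0.0453]
orientation: [-180.0, -0.0, -164.9]
force: [-1.3, 0.1, -0.5]
opening: 0.0176
gripper_force: 30.0
```

```bash
python3 -c "
from h import *
favg(6)"
```

```text
F tool [ 0.51 -0.11  0.77  0.04  0.18  0.01] sd [0.49 0.29 0.43 0.02 0.1  0.02] at [0.4959 0.0032 0.0454] [-1.8000e+02  1.0000e-02 -1.6494e+02] grip 29.981259405612946 0.018054479240569812 t 18.6
```

Emit:
move_arm:
  moves: [1.2, 0.1, 0, 0, 0, 0, 0, 1.2, 0.1, 0, 0, 0, 0, 0, 1.2, 0.1, 0, 0, 0, 0, 0, 1.2, 0.1, 0, 0, 0, 0, 0]

```text
clock: 19.0
tool_pos: [0.492, 0.0022, 0.0455]
orientation: [180.0, 0.0, -164.9]
force: [1.8, 1.0, -0.5]
opening: 0.0172
gripper_force: 30.0
```

```bash
python3 -c "
from h import *
favg(6)"
```

```text
F tool [-0.64  0.25  0.77 -0.04 -0.11 -0.  ] sd [0.67 0.45 0.28 0.03 0.1  0.02] at [0.4918 0.0021 0.0453] [ 1.8000e+02 -2.0000e-02 -1.6495e+02] grip 29.981428384780884 0.018009152325705047 t 19.25
```

Emit:
move_arm:
  moves: [4, 0, 0, 0, 0, 0, 0, 4, 0, 0, 0, 0, 0, 0, 4, 0, 0, 0, 0, 0, 0, 6.5, 0, 0, -4.5, 0, 0, 0, 6.5, 0, 0, -4.6, 0, 0, 0, 6.5, 0, 0, -4.6, 0, 0, 0, 6.5, -4.5, 0, 0, 0, 0, 0, 6.5, -4.5, 0, 0, 0, 0, 0]

```text
clock: 20.05
tool_pos: [0.5806, 0.026, 0.1864]
orientation: [180.0, 0.4, -164.9]
force: [1.9, 0.5, 0.6]
opening: 0.0644
gripper_force: 0.0
```

Emit:
move_arm:
  moves: [6.5, -0.6, 0, 0, 0, 0, 0, 6.5, 0, 0, 0, 0, 0, 0]

```text
clock: 20.25
tool_pos: [0.5851, 0.0272, 0.1814]
orientation: [-180.0, -0.1, -165.0]
force: [-0.9, -1.1, -0.6]
opening: 0.0649
gripper_force: 0.0
```

```bash
python3 -c "
from h import *
plan([.5854,.0275,.138],-165)"
```

```text
at [0.5851 0.0272 0.1814] [-1.8000e+02 -9.0000e-02 -1.6496e+02] j [ 21.8  14.6 -15.1  -0.  -60.4 -96.7] t 20.25 F [-0.89 -1.08 -0.58] M [ 0.025  0.193 -0.028] op 0.06488768315392243
shift cm, present axes [-0.04  0.02  4.34]  in target axes [-0.03  0.02  4.34] rv [-0.    -0.002  0.001]
```

Emit:
move_arm:
  moves: [6.5, 0, 0.02, 2, 0, 0, 0, 6.5, 0, 0, 2.2, 0, 0, 0, 3.2, 0, 0, 0, 0, 0, 0, 3.2, 0, 0, 0, 0, 0, 0, 3.2, 0, 0, 0, 0, 0, 0, 3.2, 0, 0, 0, 0, 0, 0, 3.2, 0, 0, 0, 0, 0, 0]

```text
clock: 20.95
tool_pos: [0.585, 0.0276, 0.1416]
orientation: [180.0, 0.1, -164.9]
force: [-1.4, 2.1, 5.2]
opening: 0.0381
gripper_force: 30.0
```

Emit:
move_arm:
  moves: [3.2, 0, 0, 0, 0, 0, 0.1, 3.2, 0, 0, 0, 0, 0, 0.1, 3.2, 0, 0, 0, 0, 0, 0.1, 3.2, 0, 0, 0, 0, 0, 0.05, 3.2, 0, 0, 0, 0, 0, 0, 3.2, 0, 0, 0, 0, 0, 0]

```text
clock: 21.55
tool_pos: [0.585, 0.0278, 0.1416]
orientation: [179.9, 0.1, 175.0]
force: [-2.4, 3.0, 6.0]
opening: 0.0376
gripper_force: 30.0
```

Emit:
move_arm:
  moves: [6.5, 0, 0, 0, 0, 0, 0, 6.5, 0, 0, 0, 0, 0, 0, 6.5, 0, 0, -4.2, 0, 0, 0, 6.5, 0, 0, 0, 0, 0, -0.12, 6.5, 0, 0, 0, 0, 0, -0.12, 6.5, 0, 0, 0, 0, 0, -0.11, 4, 4.8, 0, 0, 0, 0, 0, 4, 4.8, 0, 0, 0, 0, 0]

```text
clock: 22.35
tool_pos: [0.491, 0.002, 0.1812]
orientation: [-180.0, -0.1, -164.9]
force: [-1.1, 0.6, 1.4]
opening: 0.0541
gripper_force: 0.0
```

Emit:
move_arm:
  moves: [4, 0, 0, 3.5, 0, 0, 0, 4, 0, 0, 4, 0, 0, 0, 4, 0, 0, 4, 0, 0, 0, 4, 0, 0, 1.5, 0, 0, 0, 4, 0, 0, 0, 0, 0, 0, 4, 0, 0, 0, 0, 0, 0]

```text
clock: 22.95
tool_pos: [0.4922, 0.0023, 0.0527]
orientation: [-180.0, -0.0, -164.9]
force: [0.3, 0.2, -0.0]
opening: 0.0401
gripper_force: 0.0
```

```bash
python3 -c "
from h import *
plan([.4919,.0021,.045],-165)"
```

```text
at [0.4922 0.0023 0.0527] [-1.7998e+02 -1.0000e-02 -1.6493e+02] j [ 23.2  15.2 -35.2   0.  -39.7 -98.2] t 22.95 F [ 0.32  0.2  -0.05] M [ 0.053 -0.058  0.02 ] op 0.04012299478145038
shift cm, present axes [ 0.04 -0.01  0.77]  in target axes [ 0.04 -0.01  0.77] rv [-0.    -0.     0.001]
```

Emit:
move_arm:
  moves: [4, 0, 0, 0.75, 0, 0, 0, 4, 0, 0, 0, 0, 0, 0, 1.2, 0, 0, 0, 0, 0, 0, 1.2, 0, 0, 0, 0, 0, 0, 1.2, 0, 0, 0, 0, 0, 0, 1.2, 0, 0, 0, 0, 0, 0]

```text
clock: 23.55
tool_pos: [0.492, 0.0024, 0.0451]
orientation: [180.0, 0.0, -164.9]
force: [-0.9, 0.1, 1.6]
opening: 0.0178
gripper_force: 30.0
```

```bash
python3 -c "
from h import *
favg(6)"
```

```text
F tool [ 0.51  0.17 -3.41 -0.04  0.27  0.11] sd [0.42 0.59 1.2  0.02 0.1  0.03] at [0.4921 0.0024 0.0452] [-1.8000e+02  2.0000e-02 -1.6494e+02] grip 29.999452829360962 0.017968555846420473 t 23.8
```

Emit:
move_arm:
  moves: [1.2, 0.1, 0, 0, 0, 0, 0, 1.2, 0.1, 0, 0, 0, 0, 0, 1.2, 0.1, 0, 0, 0, 0, 0, 1.2, 0.1, 0, 0, 0, 0, 0]

```text
clock: 24.2
tool_pos: [0.4888, 0.0016, 0.0451]
orientation: [180.0, 0.1, -164.9]
force: [4.5, 1.0, 2.0]
opening: 0.0178
gripper_force: 30.0
```

```bash
python3 -c "
from h import *
favg(6)"
```

```text
F tool [-4.21  0.44 -2.35 -0.07 -1.61 -0.01] sd [0.24 0.39 0.28 0.08 0.08 0.03] at [0.4886 0.0016 0.0452] [ 1.8000e+02  7.0000e-02 -1.6493e+02] grip 29.99277412891388 0.01763859112608056 t 24.45
```

Emit:
move_arm:
  moves: [1.2, -0.1, 0, 0, 0, 0, 0, 1.2, -0.1, 0, 0, 0, 0, 0, 1.2, -0.1, 0, 0, 0, 0, 0, 1.2, -0.1, 0, 0, 0, 0, 0]

```text
clock: 24.85
tool_pos: [0.4888, 0.0015, 0.0449]
orientation: [-180.0, -0.3, -165.0]
force: [-10.9, 1.6, 21.0]
opening: 0.0177
gripper_force: 30.0
```

```bash
python3 -c "
from h import *
favg(6)"
```

```text
F tool [  8.14   4.8  -18.61  -1.83   2.82  -0.06] sd [0.98 0.32 1.15 0.1  0.28 0.03] at [0.4888 0.0014 0.0449] [-180.     -0.31 -164.97] grip 30.01027286052704 0.017888353462993164 t 25.1
```

Emit:
move_arm:
  moves: [1.2, 0.2, 0, -0.04, 0, 0, 0, 1.2, 0.2, 0, -0.04, 0, 0, 0, 1.2, 0, 0, 0, 0, 0, 0]

```text
clock: 25.4
tool_pos: [0.487, 0.001, 0.0452]
orientation: [180.0, -0.1, -165.0]
force: [1.1, 0.2, -0.4]
opening: 0.0176
gripper_force: 30.0
```

```bash
python3 -c "
from h import *
favg(4)"
```

```text
F tool [-0.57  0.37  0.05 -0.19 -0.24 -0.04] sd [0.84 0.47 0.28 0.06 0.22 0.04] at [0.487  0.0009 0.0452] [-1.8000e+02 -1.3000e-01 -1.6496e+02] grip 29.99640941619873 0.01780125848364862 t 25.55
```

Emit:
move_arm:
  moves: [1.2, 0.1, 0, 0, 0, 0, 0, 1.2, 0.1, 0, 0, 0, 0, 0, 1.2, 0.1, 0, 0, 0, 0, 0]

```text
clock: 25.85
tool_pos: [0.4854, 0.0006, 0.0457]
orientation: [-180.0, 0.0, -164.9]
force: [3.0, 1.1, -2.9]
opening: 0.018
gripper_force: 30.0
```

```bash
python3 -c "
from h import *
favg(6)"
```

```text
F tool [-3.11  0.08  2.09 -0.01 -1.08 -0.  ] sd [0.41 0.29 0.5  0.03 0.04 0.02] at [0.4852 0.0005 0.0457] [-180.      0.   -164.94] grip 29.994218051433563 0.017331481627059345 t 26.1
```

Emit:
move_arm:
  moves: [1.2, 0.1, 0, 0.04, 0, 0, 0, 1.2, 0.1, 0, 0, 0, 0, 0, 1.2, 0.1, 0, 0, 0, 0, 0]

```text
clock: 26.4
tool_pos: [0.4822, -0.0003, 0.0453]
orientation: [180.0, 0.0, -164.9]
force: [3.0, 2.0, -0.5]
opening: 0.0177
gripper_force: 30.0
```

```bash
python3 -c "
from h import *
favg(8)"
```

```text
F tool [-2.42  0.26  1.4  -0.03 -0.85 -0.01] sd [0.42 0.44 0.43 0.03 0.13 0.03] at [ 4.82e-01 -3.00e-04  4.52e-02] [ 1.8000e+02 -3.0000e-02 -1.6495e+02] grip 29.99487340450287 0.01777267055151327 t 26.75
```

Emit:
move_arm:
  moves: [1.2, -0.2, 0, 0, 0, 0, 0, 1.2, -0.2, 0, 0, 0, 0, 0, 1.2, -0.2, 0, 0, 0, 0, 0, 1.2, 0, 0, 0, 0, 0, 0]

```text
clock: 27.15
tool_pos: [0.4855, 0.0001, 0.0451]
orientation: [-180.0, -0.3, -165.0]
force: [-6.4, -0.6, 8.6]
opening: 0.018
gripper_force: 30.0
```

```bash
python3 -c "
from h import *
favg(6)"
```

```text
F tool [ 6.4   0.67 -8.98 -0.11  2.3  -0.04] sd [0.39 0.68 0.42 0.03 0.05 0.03] at [4.855e-01 1.000e-04 4.510e-02] [-179.97   -0.28 -164.97] grip 29.998660683631897 0.01796577423526658 t 27.4
```

Emit:
move_arm:
  moves: [1.2, 0, 0, -0.1, 0, 0, 0, 1.2, 0, 0, -0.12, 0, 0, 0, 1.2, -0.2, 0, -0.02, 0, 0, 0, 1.2, -0.2, 0, 0, 0, 0, 0, 1.2, -0.2, 0, 0, 0, 0, 0, 1.2, 0, 0, 0, 0, 0, 0]

```text
clock: 28.0
tool_pos: [0.4917, 0.0021, 0.0466]
orientation: [-180.0, -0.3, -165.0]
force: [-4.2, -1.6, -3.4]
opening: 0.0176
gripper_force: 30.0
```

```bash
python3 -c "
from h import *
favg(4)"
```

```text
F tool [ 4.92 -0.34  2.92  0.06  1.98  0.02] sd [0.54 0.27 0.59 0.01 0.02 0.03] at [0.4917 0.0021 0.0467] [-180.     -0.24 -164.99] grip 29.994190335273743 0.017297021029329136 t 28.15
```

Emit:
move_arm:
  moves: [1.2, 0.1, 0, 0.05, 0, 0, 0, 4, 0, 0, 0, 0, 0, 0, 4, 0, 0, 0, 0, 0, 0, 4, 0, 0, 0, 0, 0, 0, 6.5, 0, 0, -4.4, 0, 0, 0, 6.5, 0, 0, -4.6, 0, 0, 0, 6.5, 0, 0, -4.5, 0, 0, 0, 6.5, -4.5, 0, 0, 0, 0, 0]

```text
clock: 28.95
tool_pos: [0.5378, 0.0145, 0.1922]
orientation: [179.9, 0.9, -164.9]
force: [1.6, 0.5, 1.6]
opening: 0.0632
gripper_force: 0.0
```

Emit:
move_arm:
  moves: [6.5, -4.5, 0, 0, 0, 0, 0, 6.5, -0.4, 0, 0, 0, 0, 0, 6.5, 0, 0, 0, 0, 0, 0]

```text
clock: 29.25
tool_pos: [0.5846, 0.0274, 0.1816]
orientation: [-180.0, -0.0, -164.9]
force: [-0.8, -0.5, -0.1]
opening: 0.0646
gripper_force: 0.0
```

```bash
python3 -c "
from h import *
plan([.5854,.0275,.139],-165)"
```

```text
at [0.5846 0.0274 0.1816] [-1.8000e+02 -1.0000e-02 -1.6495e+02] j [ 21.8  14.5 -15.2  -0.  -60.3 -96.8] t 29.25 F [-0.81 -0.52 -0.05] M [ 0.012  0.146 -0.01 ] op 0.06464632736014249
shift cm, present axes [-0.08 -0.01  4.26]  in target axes [-0.08 -0.01  4.26] rv [-0.    -0.     0.001]
```

Emit:
move_arm:
  moves: [6.5, -0.08, 0, 2, 0, 0, 0, 6.5, 0, 0, 2.1, 0, 0, 0, 3.2, 0, 0, 0, 0, 0, 0, 3.2, 0, 0, 0, 0, 0, 0, 3.2, 0, 0, 0, 0, 0, 0, 3.2, 0, 0, 0, 0, 0, 0, 3.2, 0, 0, 0, 0, 0, 0]

```text
clock: 29.95
tool_pos: [0.5849, 0.0276, 0.1424]
orientation: [180.0, 0.1, -164.9]
force: [-1.8, 2.4, 5.5]
opening: 0.0384
gripper_force: 30.0
```

Emit:
move_arm:
  moves: [3.2, 0, 0, 0, 0, 0, 0.08, 3.2, 0, 0, 0, 0, 0, 0.08, 3.2, 0, 0, 0, 0, 0, 0, 3.2, 0, 0, 0, 0, 0, 0]

```text
clock: 30.35
tool_pos: [0.5849, 0.0277, 0.1424]
orientation: [180.0, 0.1, -174.1]
force: [-2.6, 2.8, 6.6]
opening: 0.0385
gripper_force: 30.0
```

Emit:
move_arm:
  moves: [6.5, 0, 0, 0, 0, 0, 0, 6.5, 0, 0, 0, 0, 0, 0, 6.5, 0, 0, -4.1, 0, 0, 0, 6.5, 0, 0, 0, 0, 0, -0.08, 6.5, 0, 0, 0, 0, 0, -0.08, 4, 4.8, 0, 0, 0, 0, 0, 4, 4.9, 0, 0, 0, 0, 0, 4, 0, 0, 0, 0, 0, 0]

```text
clock: 31.15
tool_pos: [0.485, 0.0001, 0.1816]
orientation: [179.9, -0.2, -165.0]
force: [1.2, -0.0, 0.5]
opening: 0.0462
gripper_force: 0.0
```

Emit:
move_arm:
  moves: [4, 0, 0, 3.5, 0, 0, 0, 4, 0, 0, 4, 0, 0, 0, 4, 0, 0, 4, 0, 0, 0, 4, 0, 0, 1.5, 0, 0, 0, 4, 0, 0, 0, 0, 0, 0, 4, 0, 0, 0, 0, 0, 0]

```text
clock: 31.75
tool_pos: [0.4911, 0.002, 0.0526]
orientation: [-180.0, -0.0, -164.9]
force: [-0.5, -0.3, -0.1]
opening: 0.04
gripper_force: 0.0
```

```bash
python3 -c "
from h import *
plan([.4917,.0021,.0455],-165)"
```

```text
at [0.4911 0.002  0.0526] [-1.7998e+02 -1.0000e-02 -1.6493e+02] j [ 23.2  15.1 -35.3   0.  -39.6 -98.2] t 31.75 F [-0.5  -0.25 -0.1 ] M [ 0.062 -0.056 -0.027] op 0.04001567249652755
shift cm, present axes [-0.06 -0.01  0.71]  in target axes [-0.06 -0.01  0.71] rv [-0.    -0.     0.001]
```

Emit:
move_arm:
  moves: [4, 0, 0, 0.7, 0, 0, 0, 4, 0, 0, 0, 0, 0, 0, 1.2, 0, 0, 0, 0, 0, 0, 1.2, 0, 0, 0, 0, 0, 0, 1.2, 0, 0, 0, 0, 0, 0, 1.2, 0, 0, 0, 0, 0, 0]

```text
clock: 32.35
tool_pos: [0.4909, 0.0021, 0.0455]
orientation: [180.0, 0.0, -164.9]
force: [-1.1, 0.4, 2.1]
opening: 0.0178
gripper_force: 30.0
```

```bash
python3 -c "
from h import *
favg(4)"
```

```text
F tool [ 1.05  0.6  -3.08 -0.16  0.27  0.08] sd [0.16 0.05 0.72 0.04 0.06 0.03] at [0.4909 0.0021 0.0454] [-1.8000e+02  2.0000e-02 -1.6494e+02] grip 30.00049263238907 0.017977803077920785 t 32.5
```

Emit:
move_arm:
  moves: [1.2, 0.1, 0, 0, 0, 0, 0, 1.2, 0.1, 0, 0, 0, 0, 0, 1.2, 0.1, 0, 0, 0, 0, 0]

```text
clock: 32.8
tool_pos: [0.489, 0.0017, 0.0455]
orientation: [180.0, 0.1, -164.9]
force: [5.6, 0.9, -0.7]
opening: 0.0176
gripper_force: 30.0
```

```bash
python3 -c "
from h import *
favg(6)"
```

```text
F tool [-5.2  -0.4   0.2   0.11 -1.81  0.01] sd [0.52 0.22 0.49 0.05 0.07 0.02] at [0.4887 0.0016 0.0455] [ 1.7999e+02  9.0000e-02 -1.6492e+02] grip 29.99459981918335 0.01763344614378913 t 33.05
```

Emit:
move_arm:
  moves: [1.2, 0.1, 0, -0.01, 0, 0, 0, 1.2, 0.1, 0, 0, 0, 0, 0, 1.2, 0.1, 0, 0, 0, 0, 0]

```text
clock: 33.35
tool_pos: [0.4854, 0.0007, 0.0455]
orientation: [180.0, 0.1, -164.9]
force: [5.4, 1.9, -0.2]
opening: 0.0178
gripper_force: 30.0
```

```bash
python3 -c "
from h import *
favg(6)"
```

```text
F tool [-5.14  0.46 -0.68 -0.14 -1.78  0.  ] sd [0.35 0.34 0.89 0.11 0.03 0.03] at [0.4853 0.0007 0.0455] [ 1.8000e+02  5.0000e-02 -1.6493e+02] grip 29.99417245388031 0.01788729209282369 t 33.6
```

Emit:
move_arm:
  moves: [1.2, 0.1, 0, -0.02, 0, 0, 0, 1.2, 0.1, 0, -0.02, 0, 0, 0, 1.2, 0, 0, 0, 0, 0, 0]

```text
clock: 33.9
tool_pos: [0.4824, -0.0002, 0.0455]
orientation: [180.0, -0.0, -165.0]
force: [3.4, 1.5, 0.3]
opening: 0.0177
gripper_force: 30.0
```

```bash
python3 -c "
from h import *
favg(8)"
```

```text
F tool [-3.07  0.43  0.33 -0.25 -1.11 -0.03] sd [0.64 0.52 0.69 0.04 0.16 0.02] at [ 4.825e-01 -2.000e-04  4.550e-02] [-1.8000e+02 -6.0000e-02 -1.6495e+02] grip 29.994696378707886 0.017678911899220218 t 34.25
```

Emit:
move_arm:
  moves: [4, 0, 0, 0, 0, 0, 0, 4, 0, 0, 0, 0, 0, 0, 4, 0, 0, 0, 0, 0, 0, 4, 0, 0, -4, 0, 0, 0, 4, 0, 0, -4.5, 0, 0, 0, 4, 0, 0, -4.5, 0, 0, 0, 4, 0, 0, -3, 0, 0, 0, 4, 0, 0, 0, 0, 0, 0]

```text
clock: 35.05
tool_pos: [0.485, 0.0003, 0.2102]
orientation: [180.0, 0.4, -164.9]
force: [-0.2, 0.4, 0.8]
opening: 0.0401
gripper_force: 0.0
```

```bash
python3 - <<'E'
from h import *
plan([.4917,.0021,.2],-165)
p,d,m=snap('scene')
L=R.from_euler('z',-15.05,degrees=True).apply((cloud(m,d)-[.5848,.027,0]).reshape(-1,3)).reshape(384,512,3)
hsv=cv2.cvtColor(p,cv2.COLOR_RGB2HSV)
g=(hsv[...,0]<16)&(hsv[...,1]>130)&(hsv[...,2]>90)&(abs(L[...,0]+.085)<.06)&(abs(L[...,1])<.05)&(L[...,2]>.03)
print('grip',g.sum(),L[g].mean(0).round(4),np.percentile(L[g],[5,95],axis=0).round(4))
c=p[140:230,210:330]; cv2.imwrite('pics/s4.png',cv2.resize(c[:,:,::-1],(760,570),interpolation=cv2.INTER_CUBIC))
E
```

```text
at [4.850e-01 3.000e-04 2.102e-01] [ 180.      0.43 -164.91] j [ 23.4   3.2 -25.    0.1 -61.3 -98.3] t 35.05 F [-0.16  0.45  0.78] M [-0.006 -0.054  0.003] op 0.040113531303705985
shift cm, present axes [-0.68 -0.    1.03]  in target axes [-0.69 -0.    1.02] rv [0.    0.008 0.002]
grip 72 [-0.1003  0.0052  0.047 ] [[-0.1235 -0.0027  0.0419]
 [-0.0795  0.0105  0.0509]]
```

View pics/s4.png

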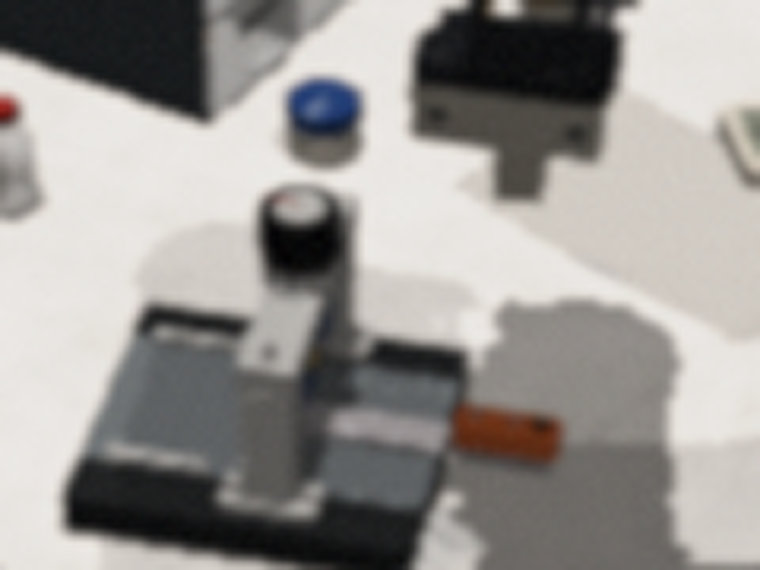

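The grip (455–560, 435) overhangs the bed's front edge and the strip lies flat under the blade. The grip is about 100 mm in front of the blade, which puts the tip about 30 mm behind it. The jar and timer haven't moved, and the robot is clear.

```bash
python3 -c "
from plant import ctrl
print(ctrl.close_job())"
```

```text
the job is handed in; nothing more can be done
None
```

The gauge lies flat under the blade with its tip about 30 mm behind the edge. It draws at about 3 to 5 N by my pull readings (noisy, at worst 5.2 N), nothing else looked moved, and the job is handed in.

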